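# Snap ring into the groove of a solvent filter housing

### The job

Lock the end plate of the solvent filter housing: take the larger of the two snap rings from the white rack, squeeze its two eye tabs together so that the ring spreads, carry it spread over the housing's free end, and let it contract into the groove beside the end plate. Let go of the ring and leave it in the groove; do not disturb the smaller ring or the other things on the bench.

Things in the scene. Friction and masses are not known exactly. Their poses are not given: they have to be found in the camera images.
- ring_center (a point): Centre of the opening of the larger steel snap ring, a pear-shaped spring band 170 mm tall, 10 mm thick along its axis, standing upright in a rack slot. y: the ring's axis, through the opening; z: up, towards the eye tabs; x: in the ring's plane, across the two tabs. Relaxed, it hugs a circle of 27.75 mm radius. Spread fully, it clears the 30.5 mm lip by about 2 mm all round.
- ring: Foot of the larger ring: a dark block, 26 (x) x 12 (y) x 12 (z) mm, origin under its centre, 73 mm below ring_center, same axes. The ring's two spring halves are hinged in it, 65 mm below ring_center; they cross over above the opening and end in two upright tabs with rolled eyes. Squeezing the tabs together along x spreads the ring; it contracts by itself when let go.
- ring_eyes (a point): Midway between the two eye tabs, at the height to grip them: 70 mm above ring_center, same axes. Tabs reach from 49 to 95 mm above ring_center, 18 mm wide along y. Over their outer faces 62 mm here (67 mm at the top) relaxed; 31 mm, faces upright and parallel, squeezed to the stop. It takes about 4 N per tab to start, 10 N to reach the stop; the stop bears a firm 40 N grip.
- ring_right (a joint): Spread of the ring half on the larger ring's +x side (its tab is on the -x side): 0 relaxed, 0.12 rad at the stop.
- ring_left (a joint): Spread of the ring half on the larger ring's -x side (its tab is on the +x side): 0 relaxed, 0.12 rad at the stop.
- housing: Solvent filter housing, fixed to the bench: aluminium barrel of 78 mm diameter lying level along its y in a grey cradle, axis 105 mm above the bench. Origin on the bench under the outer face of its end plate (radius 44 mm, 14 mm thick). -y points out of the free end, where a spigot with the groove sticks out 35 mm. Nothing over 30 mm tall stands within 60 mm beyond the spigot.
- groove (a point): Middle of the groove, on the housing's axis; y along that axis, -y out of the free end, z up. Groove: floor radius 28 mm, 18 mm long, from the end plate's face (9 mm to +y) to the end lip (9 to 26 mm to -y, radius 30.5 mm, last 5 mm tapering to 26.5). The ring goes on along +y, eyes upward, its y axis along this one, and is in the groove with its centre within 4 mm of this point along y.
- rack: White rack fixed to the bench, base 110 x 170 x 8 mm, origin under its centre. Two slots, 42 mm to either side along its y, 14.5 mm wide, floor 8 mm and cheeks 50 mm above the bench. One holds the larger ring, the other the smaller (either way round), axes along the rack's y. Lift a ring straight up by 45 mm or more to clear it.
- small_ring_center (a point): Centre of the opening of the smaller snap ring, of like shape, 126 mm tall, in the other slot of the rack (bystander); 55 mm above its underside.
- reagent_jar: Bystander: amber jar, 52 mm diameter, 85 mm tall; origin under its centre.
- beaker: Bystander: glass beaker, 66 mm diameter, 85 mm tall; origin under its centre.
- wrench: Bystander: wrench lying flat, 150 mm long along its x.
- screwdriver: Bystander: screwdriver lying along its x.
- end_cap: Bystander: steel cap, 60 mm diameter, 30 mm tall; origin under its centre.
- amber_bottle: Bystander: amber bottle, 70 mm diameter, 150 mm tall; origin under its centre.
There are look-alikes about, which are no part of the job. What is shaped like the ring but pink or red is not meant.

How it is judged:
By the outcome, as a careful person would: the job done as asked, in the order asked, and still so for the second after the job is handed in, with the robot touching nothing.
It also fails if it takes over 48 s, if anything falls off the work surface, if the arm or the gripper's body presses on something with over 40 N, if the wrist force passes 120 N, or if a joint passes its speed limit or range.

### The arm

A 7-joint arm with a two-finger parallel gripper is mounted at the origin on the work surface. World frame = base frame: x ahead of the robot, y to its left, z up, the work surface at z = 0. Lengths are in mm, angles in rad, forces in N, time in s.
With the tool pointing down it reaches from about 425 to 875 mm from the base axis. Payload 8.4 kg.
Tool frame: the origin (TCP) lies at the very end of the fingers, on their centre line; the grasp point (between the pads) lies 19 mm behind it; z points along the fingers, y is the line along which they close (so a half turn about z gives the same grasp; the last joint's range is limited). The gripper opens to 85 mm and grips with 20 to 120 N. Pads are 22 mm wide; open, the fingers measure 114 mm over their backs; the gripper's body (76 mm by 85 mm) begins 54 mm behind the grasp point. The pads swing forward as they close: fully open they stand 13 mm farther back than shut.
Start: joints at [-1.446, 0.333, 0.04, 1.465, -0.013, 1.343, -0.059], TCP at [144.262, 633.76, 231.308] pointing down, gripper open.
Joint ranges: [-2.58, 2.58], [-0.38, 2.09], [-1.3, 1.39], [0.25, 2.4], [-1.5, 4.64], [0.08, 2.09], [-2.65, 2.65]. Speed limits (rad/s): [2.22, 2.22, 2.79, 2.79, 3.14, 3.14, 3.14].

### API

Orientations are given as [roll, pitch, yaw] about the fixed x, y, z axes, in that order (R = Rz(yaw) Ry(pitch) Rx(roll)).
In Python, from cell import ctrl gives the robot as it stands.
- The arm moves only by the tool play_rows, never from a script. Its argument "commands" is text: rows parted by semicolons, each of 6 numbers parted by spaces: the shift along the tool's x, y, z as a fraction of full scale, then the turn, a rotation vector about the tool's x, y, z as a fraction of full scale. In form: x y z ax ay az; .... A call has 1 to 12 rows; each row shifts and turns the commanded pose from where the row before left it, along the tool's axes as they then stand; what a row does not reach is not made up. Full scale, the value 1, is 4 cm for a shift and 45 degrees for a turn. A row lasts 1/8 s, in which the tool goes at most 62.5 mm and 10.7 degrees, less where a joint would pass 70% of its speed; a pose out of reach is approached as far as the arm can. A call with a number of a shift or a turn outside -1 to 1 is refused whole. A call with a gripper value outside its range is refused whole. "jaw" is the finger opening in mm, from 0 to 85.4, set as the call begins (left out, the last holds). The fingers move at their own pace and stop on an object; "force" is the grip in N (left out, the last holds). Time passes only in rows, so rows that do not move let the fingers close. It gives the time, the measured TCP pose, the force, the opening and the grip force at its end, in the units of the state.
- ctrl.state(): the state, without advancing time (a new reading comes with each control period).
- ctrl.get_image(name): name is "side" or "top" or "wrist"; returns a dict with "pixels" (420x560x3 uint8, blue, green, red), "fx", "fy", "cx", "cy" (pixels), "eye" and "orientation" of the camera in the world; the wrist camera has in their place "T_tool_cam" (4x4, takes a point from camera to tool coordinates, whose origin is the TCP and whose axes are the flange's). Camera axes: x right, y up, looking along -z (the intrinsics and any distortion apply to the point x, -y, -z); pixel columns grow to the right and rows downward; lengths in mm; the calibration is good to about 2 mm. A picture is of the moment at which its call begins: read the wrist's pose just before it. There is no depth.
- ctrl.job_done(): hands the job in; it is judged then, once.
The state is a dict: "t": time; "joint_pos": joint angles; "joint_velocities": joint speeds; "effort": joint torques, N m; "tcp_pos": TCP position; "ee_rot": TCP orientation; "contact_force": force on the tool from outside, world axes, zero at the start; "moment": the same for the moment, N m; "opening": finger opening in mm; "finger_force": force on a finger pad.
Only numpy, scipy, OpenCV 4.12 (cv2) and the standard library are available. Lean on these libraries where they do the work, as an engineer would, in place of code of your own. Each camera call takes 0.05 s, during which the arm holds its last target. There are 200 camera calls.

## Working session

There is one attempt and no reset: what is moved stays moved. The work goes in short steps, Python scripts to look and compute and a tool call to move; the robot and the scene stay as the last step left them, time stands still between calls to the robot, and variables do not carry over. Pictures are saved under pics/ and viewed, at most 10 in all, crops included, and the job is handed in when it is done.

Besides the shell and the picture viewer there is one more tool, called after "Call:" by a JSON object that holds its "api" and its "payload", one argument or row to a line. play_rows: Moves the arm, as the interface text tells. Shift numbers are shares of 4 cm and turn numbers shares of 45 degrees, none past 1 either way. Its arguments: {"type":"object","properties":{"commands":{"type":"string"},"jaw":{"type":"number"},"force":{"type":"number"}},"required":["commands"]}

```bash
mkdir -p pics; ls; python3 - <<'E'
from cell import ctrl
import cv2,numpy as np
print(ctrl.state())
for n in("side","top","wrist"):
    d=ctrl.get_image(n); p=np.array(d.pop("pixels")); cv2.imwrite(f"pics/{n}0.png",p); print(n,d)
    np.save(f"pics/{n}0.npy",p)
E
```

```text
pics
{'t': 0.0, 'joint_pos': array([-1.44620844,  0.33390517,  0.03985552,  1.46626891, -0.01338552,
        1.34331366, -0.05849896]), 'joint_velocities': array([-7.54669893e-05,  6.55594665e-04,  5.50340529e-04,  1.47153638e-04,
        7.11833970e-04, -4.46591216e-04,  6.15413832e-04]), 'effort': array([-2.05179003e-04, -6.58530879e+01,  1.36542521e+00, -4.05564523e+01,
        1.67428324e-02,  1.23603604e-02, -4.59380067e-05]), 'tcp_pos': array([144.17106135, 633.33765663, 230.42588481]), 'ee_rot': array([-3.13996751e+00,  1.18460386e-04,  2.91780926e+00]), 'contact_force': array([-0.22422062,  0.40293162,  0.34045986]), 'moment': array([0.02020167, 0.01090237, 0.00028613]), 'finger_force': 0.0, 'opening': 85.29300026194402}
side {'fx': 453.3500987646831, 'fy': 453.3500987646831, 'cx': 278.57335010054743, 'cy': 211.60364081754543, 'eye': array([  93.17930673, -830.61031466,  567.14916059]), 'orientation': array([ 1.05711053, -0.02252364, -0.57509334])}
top {'fx': 463.0473870759832, 'fy': 463.0473870759832, 'cx': 277.16590198424217, 'cy': 202.87336557240326, 'eye': array([ 402.79439498, -104.91301603, 1053.44070127]), 'orientation': array([ 0.1370356 , -0.02952942, -1.54273648])}
wrist {'fx': 317.1191760314328, 'fy': 317.1191760314328, 'cx': 278.1892558577431, 'cy': 207.70621562242547, 'T_tool_cam': array([[ 4.57245691e-04,  9.51880066e-01,  3.06470440e-01,
         7.65192886e+01],
       [ 9.99999169e-01, -8.04760542e-04,  1.00756930e-03,
        -7.87671497e-01],
       [ 1.20572045e-03,  3.06469725e-01, -9.51879643e-01,
        -1.41368061e+02],
       [ 0.00000000e+00,  0.00000000e+00,  0.00000000e+00,
         1.00000000e+00]])}
```

View pics/side0.png

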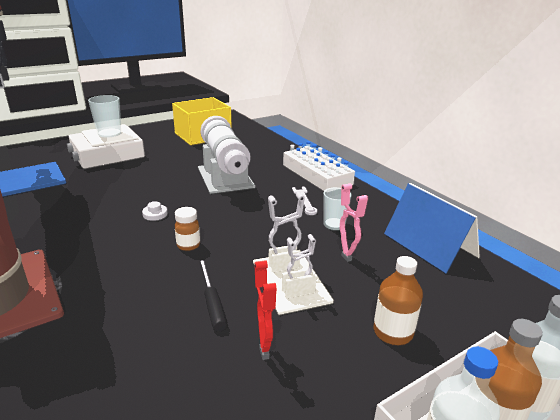

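View pics/top0.png

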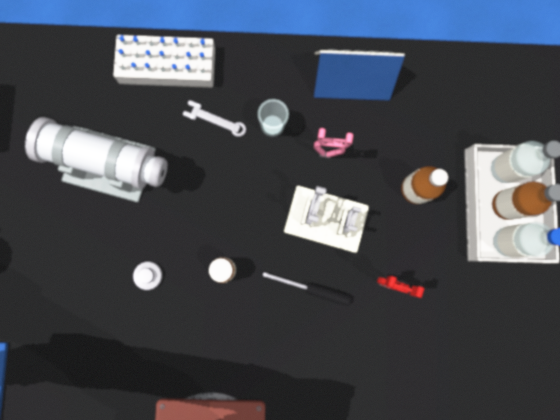

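The side view shows the housing's spigot at about (237,163). The larger ring stands in the rack's far slot with tabs at about (272,200) and (300,192). In the top view the rack is at (327,218), the larger ring's tabs near (317,195), and the spigot at (157,172). I'll enlarge crops next.

```bash
cat > h.py <<'E'
import numpy as np,cv2
from scipy.spatial.transform import Rotation as R
K={'side':(453.35,278.573,211.604,[93.179,-830.610,567.149],[1.05711053,-.02252364,-.57509334]),
'top':(463.047,277.166,202.873,[402.794,-104.913,1053.441],[.1370356,-.02952942,-1.54273648])}
def ray(n,u,v):
    f,cx,cy,e,o=K[n]; d=R.from_euler('xyz',o).apply([(u-cx)/f,-(v-cy)/f,-1]); return np.array(e),d/np.linalg.norm(d)
def onz(n,u,v,z):
    e,d=ray(n,u,v); return e+d*(z-e[2])/d[2]
def proj(n,p):
    f,cx,cy,e,o=K[n]; q=R.from_euler('xyz',o).inv().apply(np.array(p)-e); return np.array([cx+f*q[0]/-q[2],cy-f*q[1]/-q[2]])
def tri(a,b):
    (e1,d1),(e2,d2)=ray('side',*a),ray('top',*b); s=np.linalg.lstsq(np.c_[d1,-d2],e2-e1,rcond=None)[0]
    p,q=e1+s[0]*d1,e2+s[1]*d2; return (p+q)/2,np.linalg.norm(p-q)
E
python3 - <<'E'
from h import *
t=np.load('pics/top0.npy');s=np.load('pics/side0.npy')
a=cv2.resize(t[180:260,275:385],None,fx=5,fy=5,interpolation=2)
b=cv2.resize(t[110:210,20:180],None,fx=5,fy=5,interpolation=2)
c=cv2.resize(s[175:320,240:350],None,fx=4,fy=4,interpolation=2)
d=cv2.resize(s[105:200,190:265],None,fx=4,fy=4,interpolation=2)
def st(x,y):
    H=max(x.shape[0],y.shape[0]);o=np.zeros((H,x.shape[1]+y.shape[1],3),np.uint8);o[:x.shape[0],:x.shape[1]]=x;o[:y.shape[0],x.shape[1]:]=y;return o
cv2.imwrite('pics/c1.png',st(c,d)); cv2.imwrite('pics/c2.png',a); cv2.imwrite('pics/c3.png',b)
# rack base corners in top view
g=t.astype(int); m=((g.min(2)>130)).astype(np.uint8); m[:175]=0;m[265:]=0;m[:,:275]=0;m[:,380:]=0
cn=max(cv2.findContours(m,0,2)[0],key=cv2.contourArea)
r=cv2.minAreaRect(cn);B=cv2.boxPoints(r);print(r)
W=np.array([onz('top',u,v,8) for u,v in B]);print(W,np.linalg.norm(W-np.roll(W,1,0),axis=1),W.mean(0))
E
```

```text
((326.9433898925781, 216.69810485839844), (76.64717864990234, 53.570613861083984), 15.94539737701416)
[[ 481.94627953 -146.18966052    8.        ]
 [ 601.41833201 -176.89812466    8.        ]
 [ 558.01007201 -347.31870866    8.        ]
 [ 439.41860645 -313.90786808    8.        ]] [173.02600996 123.35550694 175.86202685 123.20803534] [ 520.1983225  -246.07859048    8.        ]
```

View pics/c1.png

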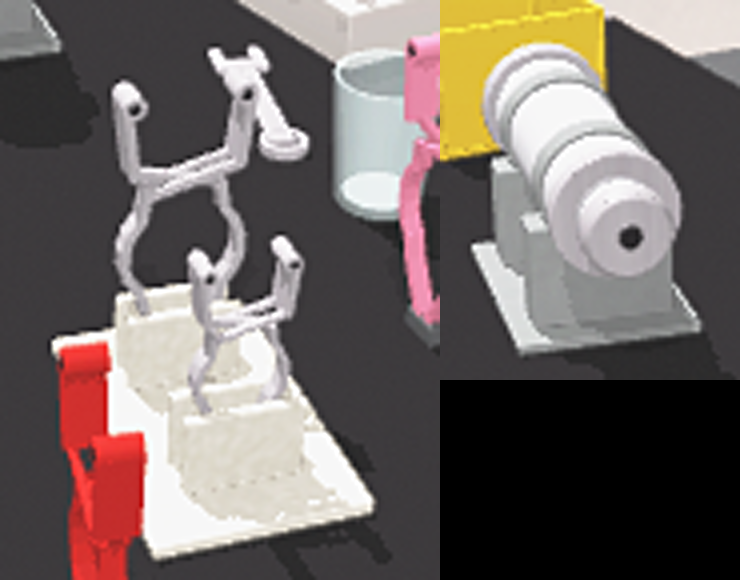

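View pics/c2.png

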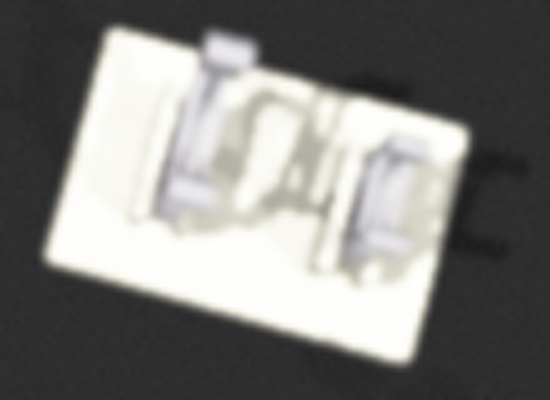

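View pics/c3.png

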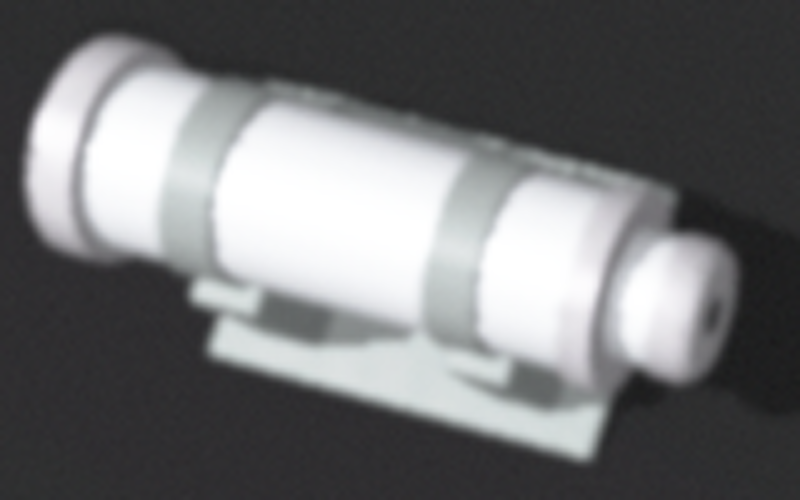

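Crops: both tabs of the larger ring are clear, in side c1 at (128,100) and (245,92), and in top c2 at (230,48) and (192,190). The spigot's centre hole is in side c1 at (630,237) and in top c3 at (713,310). The rack's corners are sharp.

```bash
python3 - <<'E'
from h import *
np.set_printoptions(precision=1,suppress=True)
T=lambda u,v,s,o:((u+.5)/s-.5+o[0],(v+.5)/s-.5+o[1])
c2=lambda u,v:T(u,v,5,(275,180)); c3=lambda u,v:T(u,v,5,(20,110)); c1=lambda u,v:T(u,v,4,(240,175)); c1b=lambda u,v:T(u-440,v,4,(190,105))
C=[(108,26),(470,128),(410,365),(43,263)]
W=np.array([onz('top',*c2(*p),8) for p in C]);print(W,np.linalg.norm(W-np.roll(W,1,0),axis=1),W.mean(0))
y=(W[0]-W[1])+(W[3]-W[2]);x=(W[0]-W[3])+(W[1]-W[2]);print('yaw y,x',np.degrees(np.arctan2(-y[0],y[1])),np.degrees(np.arctan2(x[1],x[0])))
for p in[(230,48),(192,188)]:print('eye top z174',onz('top',*c2(*p),174))
a=tri(c1(128,100),c2(192,190));b=tri(c1(245,92),c2(230,50));print('tri eyes',a,b,np.linalg.norm(a[0]-b[0]),(a[0]+b[0])/2)
print('spigot',tri(c1b(630,237),c3(713,310)), onz('top',*c3(713,310),105),onz('side',*c1b(630,237),105))
e=[onz('top',*c3(*p),8) for p in((210,355),(590,460))];d=e[0]-e[1];print('cradle edge yaw',np.degrees(np.arctan2(-d[0],d[1])))
# silhouettes of barrel
t=np.load('pics/top0.npy').astype(float).min(2)
U=[];L=[]
for c in range(75,104):
    col=t[:,c]; 
    print(c,col[120:182:1].astype(int)) if c in(78,90,100) else 0
E
```

```text
[[ 591.1 -174.2    8. ]
 [ 549.2 -341.4    8. ]
 [ 440.3 -314.3    8. ]
 [ 481.4 -147.3    8. ]] [113.  172.4 112.2 172. ] [ 515.5 -244.3    8. ]
yaw y,x -13.94318697590054 -13.909352705179266
eye top z174 [ 554.1 -210.6  174. ]
eye top z174 [ 499.3 -196.8  174. ]
tri eyes (array([ 499. , -197.4,  168.4]), np.float64(0.3544250664139956)) (array([ 555.4, -212. ,  164.2]), np.float64(0.8741831143031346)) 58.4503434572281 [ 527.2 -204.7  166.3]
spigot (array([591.4, 111.1, 105.3]), np.float64(1.379187777845963)) [592.1 110.8 105. ] [591.1 111.8 105. ]
cradle edge yaw -13.719075188178032
78 [ 44  44  44  45  43  48  75 109 124 130 146 174 197 214 224 231 236 240
 244 246 247 248 250 252 253 254 254 255 255 255 255 255 255 255 254 254
 253 252 250 249 248 246 244 241 237 231 224 208 181 143 113 100  98  98
  98  99 107 136 177 206 218 220]
90 [ 44  44  45  45  47  45  45  45  50  70  92 107 115 133 163 190 208 222
 229 234 239 243 245 247 248 249 251 252 253 254 254 255 255 255 255 255
 255 254 254 253 252 251 250 249 247 245 242 238 234 226 216 194 167 144
 137 135 133 136 154 187 211 218]
100 [ 46  45  46  47  45  47  44  46  45  46  44  47  69  96 112 123 145 172
 197 212 223 231 236 240 243 246 247 249 250 251 253 254 254 254 255 255
 255 255 255 255 254 254 253 252 250 249 248 247 245 241 237 233 225 212
 190 164 148 161 188 207 216 216]
```

```bash
cat >> h.py <<'E'
def sim(p,rpy,rows):
    p=np.array(p,float);r=R.from_euler('xyz',rpy)
    for w in rows:
        p=p+r.apply(np.array(w[:3])*40); r=r*R.from_rotvec(np.array(w[3:])*np.pi/4)
    return p,r
def toolshift(p,rpy,q): return R.from_euler('xyz',rpy).inv().apply(np.array(q)-p)/40
E
python3 - <<'E'
from h import *
from scipy.optimize import fsolve
np.set_printoptions(precision=3,suppress=True)
print('box base',onz('side',185,142,0),onz('side',225,142,0))
p0=[144.26,633.76,231.3];r0=[-np.pi,0,2.9178]
n=20;a=(np.degrees(2.9178)-76.1)/n/45
f=lambda q:sim(p0,r0,[[q[0],q[1],0,0,0,a]]*n)[0][:2]-[578,55]
q=fsolve(f,[-.9,0]);print(q,a,a*45)
for k in range(0,21,4):print(sim(p0,r0,[[q[0],q[1],0,0,0,a]]*k)[0])
E
```

```text
box base [638.598 581.67    0.   ] [758.141 513.926   0.   ]
[-1.005  0.052] 0.10119736162585737 4.553881273163581
[144.26 633.76 231.3 ]
[297.883 587.612 231.3  ]
[429.383 495.756 231.3  ]
[525.579 367.397 231.3  ]
[576.83 215.4  231.3 ]
[578.   55.  231.3]
```

Call:
{"api": "play_rows", "payload": {
  "commands": "-1 0.05 0 0 0 0.1;-1 0.05 0 0 0 0.1;-1 0.05 0 0 0 0.1;-1 0.05 0 0 0 0.1;-1 0.05 0 0 0 0.1;-1 0.05 0 0 0 0.1;-1 0.05 0 0 0 0.1;-1 0.05 0 0 0 0.1;-1 0.05 0 0 0 0.1;-1 0.05 0 0 0 0.1",
  "jaw": 85,
  "force": 40
}}

```text
t: 1.4
tcp_pos: [482.4, 436.3, 230.9]
ee_rot: [-3.141, 0.0, 2.13]
contact_force: [0.3, 0.6, 0.4]
opening: 85.1
finger_force: 0.0
```

Call:
{"api": "play_rows", "payload": {
  "commands": "-1 0.05 0 0 0 0.1;-1 0.05 0 0 0 0.1;-1 0.05 0 0 0 0.1;-1 0.05 0 0 0 0.1;-1 0.05 0 0 0 0.1;-1 0.05 0 0 0 0.1;-1 0.05 0 0 0 0.1;-1 0.05 0 0 0 0.1;-1 0.05 0 0 0 0.1;-1 0.05 0 0 0 0.1;0 0 0 0 0 0.024;0 0 0 0 0 0"
}}

```text
t: 2.9
tcp_pos: [581.1, 59.7, 231.4]
ee_rot: [-3.141, -0.001, 1.327]
contact_force: [0.0, 0.5, 0.7]
opening: 85.3
finger_force: 0.0
```

```bash
python3 - <<'E'
from cell import ctrl
import cv2,numpy as np
s=ctrl.state();print(s['t'],s['tcp_pos'],np.degrees(s['ee_rot']),s['joint_pos'],s['contact_force'])
p=ctrl.get_image('wrist')['pixels'];np.save('pics/w1.npy',p);cv2.imwrite('pics/w1.png',p)
E
```

```text
2.9 [581.10713608  59.73398259 231.38284872] [-1.79990857e+02 -3.65632737e-02  7.60482966e+01] [-0.71232228  0.22003081  0.62841618  1.65723074 -0.13395672  1.30758034
 -0.30392895] [0.00387732 0.5051317  0.69490243]
```

View pics/w1.png

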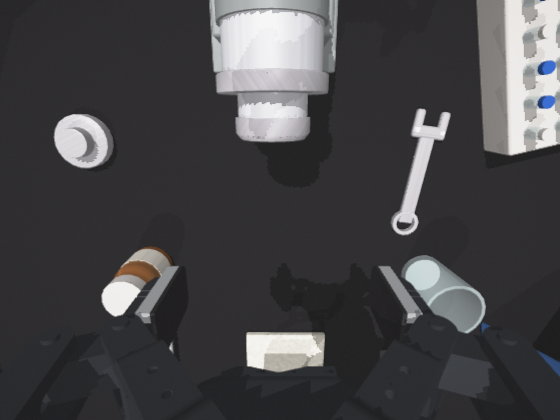

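The wrist view shows the spigot's lip at columns 236–310, rows 118–140, and the end plate at columns 217–327, rows 70–93. I'll measure its axis in the tool frame.

```bash
python3 - <<'E'
from h import *
np.set_printoptions(precision=2,suppress=True)
g=np.load('pics/w1.npy').min(2).astype(float)
Tc=np.array([[4.57245691e-04,9.51880066e-01,3.06470440e-01,76.5193],[9.99999169e-01,-8.04760542e-04,1.00756930e-03,-.78767],[1.20572e-03,3.06469725e-01,-9.51879643e-01,-141.368],[0,0,0,1]])
rt=R.from_euler('xyz',[-179.99,-.037,76.05],degrees=True); tcp=np.array([581.1,59.7,231.4])
eye=rt.apply(Tc[:3,3])+tcp
def wr(u,v): return rt.apply(Tc[:3,:3]@[(u-278.189)/317.119,-(v-207.706)/317.119,-1])
def edge(r,a,b,th=105):
    x=np.arange(a,b);y=g[r,a:b]-th;i=np.where(np.sign(y[:-1])!=np.sign(y[1:]))[0];return [round(float(x[k]+y[k]/(y[k]-y[k+1])),2) for k in i]
for nm,rows,rad in(('plate',range(76,90,3),44),('lip',range(120,131,2),30.5),('groove',range(98,114,3),28)):
  for r in rows:
    L=edge(r,195,255);Rr=edge(r,295,350)
    if not L or not Rr: print(nm,r,L,Rr);continue
    l,q=wr(L[0] if nm!='x' else 0,r),wr(Rr[-1],r)
    l/=np.linalg.norm(l);q/=np.linalg.norm(q); d=(l+q); ax=eye+d*(105-eye[2])/d[2]
    # implied radius
    dd=ax-eye; ang=np.arccos(l@q)/2; print(nm,r,L,Rr,ax,'rad',np.sin(ang)*np.linalg.norm(dd))
E
```

```text
plate 76 [215.29] [327.61] [598.79 156.96 105.  ] rad 43.36908642592863
plate 79 [215.5] [327.42] [598.26 154.84 105.  ] rad 43.331069589910676
plate 82 [215.74] [327.33] [597.77 152.7  105.  ] rad 43.31953261903028
plate 85 [215.74] [327.03] [597.12 150.59 105.  ] rad 43.31888562237151
plate 88 [215.98] [326.92] [596.62 148.43 105.  ] rad 43.29978448686
lip 120 [235.11] [309.04] [591.01 124.66 105.  ] rad 29.92140927085797
lip 122 [235.11] [308.94] [590.58 123.15 105.  ] rad 29.93645550413544
lip 124 [235.36] [308.88] [590.26 121.6  105.  ] rad 29.867543391753376
lip 126 [235.43] [308.75] [589.85 120.07 105.  ] rad 29.842406467557968
lip 128 [235.51] [308.5] [589.39 118.54 105.  ] rad 29.764742080008894
lip 130 [235.75] [308.44] [589.07 116.97 105.  ] rad 29.69916710656459
groove 98 [237.27] [307.04] [595.23 141.07 105.  ] rad 27.696448093353055
groove 101 [237.48] [307.1] [594.78 138.85 105.  ] rad 27.712637526683494
groove 104 [237.55] [306.68] [594.08 136.67 105.  ] rad 27.594257249859467
groove 107 [237.65] [306.53] [593.5  134.45 105.  ] rad 27.57048323922014
groove 110 [237.44] [306.5] [592.83 132.23 105.  ] rad 27.717216116686895
groove 113 [237.46] [306.6] [592.31 129.97 105.  ] rad 27.825204162775428
```

Call:
{"api": "play_rows", "payload": {
  "commands": "-0.85 0.04 0 0 0 0;-0.85 0.04 0 0 0 0;-0.85 0.04 0 0 0 0;-0.85 0.04 0 0 0 0;-0.85 0.04 0 0 0 0;-0.85 0.04 0 0 0 0;0 0 0 0 0 0"
}}

```text
t: 3.82
tcp_pos: [541.1, -142.6, 231.5]
ee_rot: [3.141, 0.001, 1.325]
contact_force: [-0.6, 0.2, 0.4]
opening: 85.1
finger_force: 0.0
```

```bash
python3 - <<'E'
from cell import ctrl
import cv2,numpy as np
s=ctrl.state();print(s['t'],s['tcp_pos'],np.degrees(s['ee_rot']),s['joint_pos'],s['contact_force'])
p=ctrl.get_image('wrist')['pixels'];np.save('pics/w2.npy',p);cv2.imwrite('pics/w2.png',p)
E
```

```text
3.825 [ 541.05788656 -142.59598251  231.48690595] [1.79982882e+02 3.90129545e-02 7.59395074e+01] [-0.48668122  0.1705907   0.75375708  1.71971221 -0.12021993  1.29850404
  0.04682268] [-0.63279501  0.18339078  0.43308484]
```

View pics/w2.png

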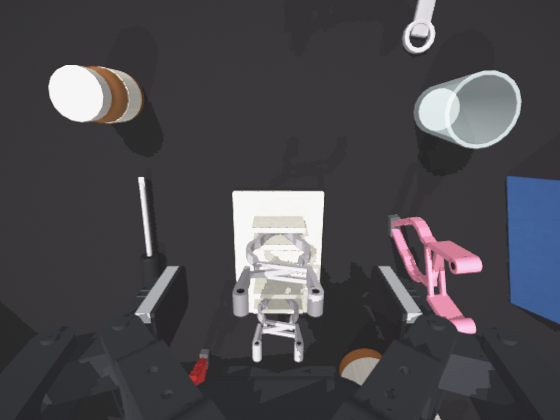

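Tabs are in view at (240,302) and (316,302), centred between the pads at about column 279. I'll go over the ring and come partly down.

Call:
{"api": "play_rows", "payload": {
  "commands": "-0.76 -0.01 0 0 0 0;-0.76 -0.01 0 0 0 0;0 0 0.7 0 0 0;0 0 0.7 0 0 0;0 0 0 0 0 0"
}}

```text
t: 4.5
tcp_pos: [525.7, -197.1, 173.5]
ee_rot: [-3.138, 0.0, 1.331]
contact_force: [-0.0, 0.4, 0.2]
opening: 84.8
finger_force: 0.0
```

```bash
python3 - <<'E'
from cell import ctrl
import cv2,numpy as np
s=ctrl.state();print(s['t'],s['tcp_pos'],np.degrees(s['ee_rot']),s['contact_force'])
p=ctrl.get_image('wrist')['pixels'];np.save('pics/w3.npy',p);cv2.imwrite('pics/w3.png',cv2.resize(p[220:420,130:430],None,fx=2.6,fy=2.6,interpolation=2))
E
```

```text
4.5 [ 525.6670866  -197.07932968  173.54713305] [-1.79779964e+02  7.55735577e-03  7.62483098e+01] [-0.02135235  0.36838087  0.22406262]
```

View pics/w3.png

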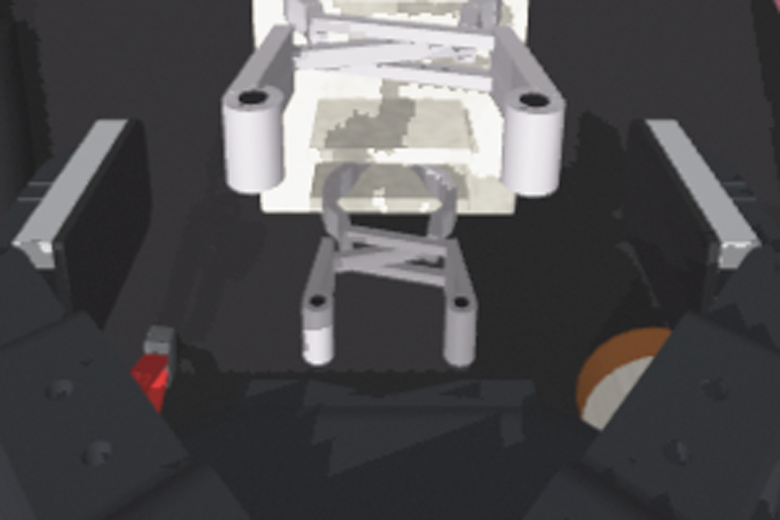

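The ring's tabs sit centred between the pads (tab mid crop column 393, pads 392) and are level with them along the ring's axis to within about 1–3 mm. I'll go down and squeeze.

Call:
{"api": "play_rows", "payload": {
  "commands": "-0.02 0 0.53 0 0 0;-0.02 0 0.53 0 0 0;0 0 0 0 0 0;0 0 0 0 0 0"
}}

```text
t: 5.05
tcp_pos: [526.7, -200.8, 134.4]
ee_rot: [3.14, -0.0, 1.329]
contact_force: [-0.5, -0.3, 0.4]
opening: 85.1
finger_force: 0.0
```

Call:
{"api": "play_rows", "payload": {
  "commands": "0 0 0 0 0 0;0 0 0 0 0 0;0 0 0 0 0 0;0 0 0 0 0 0;0 0 0 0 0 0;0 0 0 0 0 0;0 0 0 0 0 0;0 0 0 0 0 0",
  "jaw": 20,
  "force": 36
}}

```text
t: 6.05
tcp_pos: [526.9, -201.4, 135.4]
ee_rot: [3.139, -0.001, 1.328]
contact_force: [-4.5, 0.6, 17.8]
opening: 28.1
finger_force: 34.3
```

```bash
python3 - <<'E'
from cell import ctrl
import cv2,numpy as np
s=ctrl.state();print(s['t'],s['tcp_pos'],np.degrees(s['ee_rot']),s['contact_force'],s['opening'],s['finger_force'])
p=ctrl.get_image('wrist')['pixels'];np.save('pics/w4.npy',p);cv2.imwrite('pics/w4.png',cv2.resize(p[180:400,170:390],None,fx=2.6,fy=2.6,interpolation=2))
E
```

```text
6.05 [ 526.87881541 -201.40017975  135.35852996] [ 1.79842364e+02 -4.34715668e-02  7.60821228e+01] [-4.45454296  0.55502739 17.83182526] 28.066613882238556 34.34488479048014
```

View pics/w4.png

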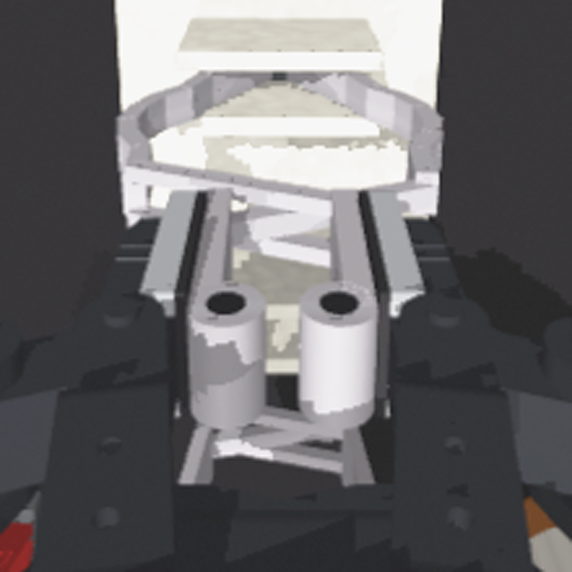

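The tabs are squeezed and the ring is spread (opening 28 mm, 34 N). Lifting.

Call:
{"api": "play_rows", "payload": {
  "commands": "0 0 -0.2 0 0 0;0 0 -0.4 0 0 0;0 0 -0.5 0 0 0;0 0 -0.5 0 0 0;0 0 0 0 0 0;0 0 0 0 0 0"
}}

```text
t: 6.85
tcp_pos: [525.5, -200.6, 196.5]
ee_rot: [-3.141, -0.0, 1.328]
contact_force: [-0.5, -0.1, -1.8]
opening: 28.0
finger_force: 36.4
```

```bash
python3 - <<'E'
from cell import ctrl
import cv2,numpy as np
from h import proj
s=ctrl.state();print(s['t'],s['tcp_pos'],np.degrees(s['ee_rot']),s['contact_force'],s['opening'],s['finger_force'])
p=ctrl.get_image('wrist')['pixels'];np.save('pics/w5.npy',p)
q=ctrl.get_image('side')['pixels'];np.save('pics/s5.npy',q)
a=cv2.resize(p[180:400,170:390],(400,400),interpolation=2);u,v=proj('side',s['tcp_pos']).astype(int);print(u,v)
b=cv2.resize(q[v-50:v+100,u-50:u+50],(400,600),interpolation=2)
o=np.zeros((600,800,3),np.uint8);o[:400,:400]=a;o[:,400:]=b;cv2.imwrite('pics/l5.png',o)
E
```

```text
6.85 [ 525.53818214 -200.60235172  196.52268855] [-1.79970126e+02 -8.67713594e-03  7.61049373e+01] [-0.47840197 -0.11662485 -1.84508439] 27.994369627438086 36.392260438296944
284 183
```

View pics/l5.png

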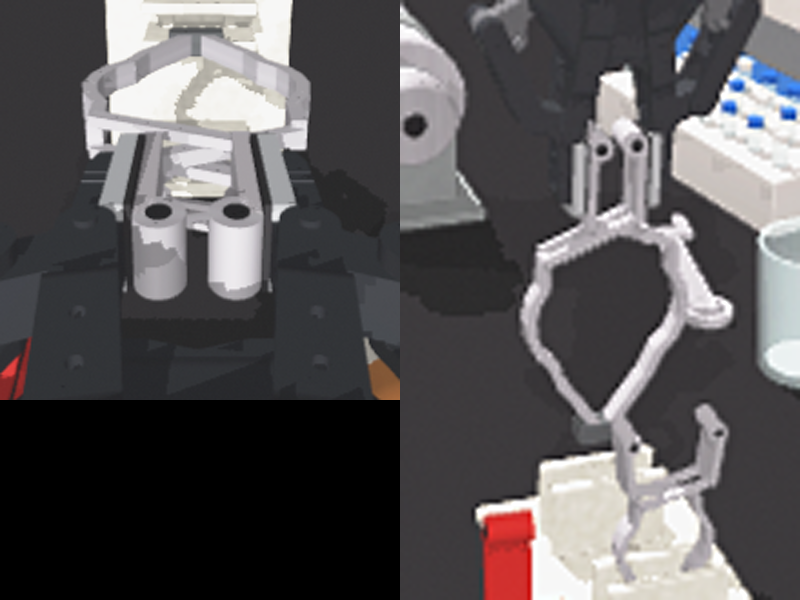

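The ring is held spread and clear of the rack, with eyes and ring both centred at about wrist column 278.5. I'll carry it to a point before the spigot.

Call:
{"api": "play_rows", "payload": {
  "commands": "0.35 -0.034 0 0 0 0;0.6 -0.034 0 0 0 0;0.8 -0.034 0 0 0 0;0.8 -0.034 0 0 0 0;0.8 -0.034 0 0 0 0;0.8 -0.034 0 0 0 0;0.8 -0.034 0 0 0 0;0.8 -0.034 0 0 0 0;0.7 -0.034 0 0 0 0;0.5 -0.034 0 0 0 0;0 0 0 0 0 0;0 0 0 0 0 0"
}}

```text
t: 8.45
tcp_pos: [579.2, 71.2, 196.9]
ee_rot: [-3.142, 0.001, 1.327]
contact_force: [-0.3, -1.2, -0.9]
opening: 28.2
finger_force: 36.4
```

Call:
{"api": "play_rows", "payload": {
  "commands": "0 0 0.4 0 0 0;0 0 0.4 0 0 0;0 0 0.12 0 0 0;0 0 0 0 0 0;0 0 0 0 0 0;0 0 0 0 0 0"
}}

```text
t: 9.2
tcp_pos: [579.7, 72.3, 160.6]
ee_rot: [3.141, -0.0, 1.328]
contact_force: [0.4, -0.4, -1.3]
opening: 28.2
finger_force: 36.4
```

```bash
python3 - <<'E'
from cell import ctrl
import cv2,numpy as np
s=ctrl.state();print(s['t'],s['tcp_pos'],np.degrees(s['ee_rot']),s['contact_force'],s['opening'],s['finger_force'])
p=ctrl.get_image('wrist')['pixels'];np.save('pics/w6.npy',p);cv2.imwrite('pics/w6.png',cv2.resize(p[:,150:410],None,fx=1.4,fy=1.4,interpolation=2))
print(ctrl.state()['tcp_pos'])
E
```

```text
9.2 [579.67708161  72.33313455 160.57452233] [ 1.79963955e+02 -2.25909501e-02  7.60991931e+01] [ 0.42275349 -0.36406267 -1.3061908 ] 28.180983140333282 36.39790409943089
[579.63216851  72.34403133 160.52855006]
```

View pics/w6.png

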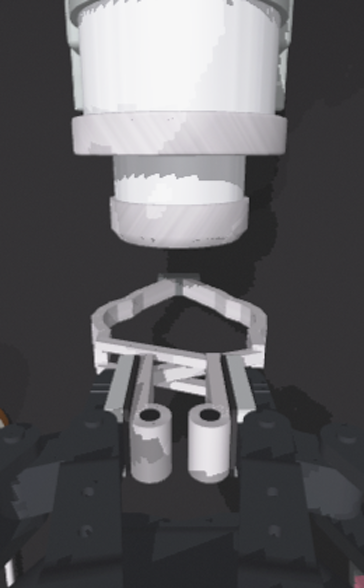

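The picture shows the spigot lip (crop columns 110–248) and the ring (92–268) nearly in line. I have now used up my picture views, so the rest is by numbers. First, a fine check of the lateral offset.

```bash
python3 - <<'E'
import numpy as np
g=np.load('pics/w6.npy').min(2).astype(float);f=317.119
def edge(r,a,b,th=105):
    x=np.arange(a,b);y=g[r,a:b]-th;i=np.where(y[:-1]*y[1:]<0)[0];return [round(float(x[k]+y[k]/(y[k]-y[k+1])),1) for k in i]
M=np.array([[.95188,.30647],[.30647,-.95188]]) # rows: tool x,z from cam (y,z)
for r in list(range(86,106,5))+list(range(118,138,6))+list(range(146,164,4)):
    L=edge(r,190,245);Q=edge(r,312,365)
    if L and Q:
        m=(L[0]+Q[-1])/2; d=M@[-(r-207.706)/f,-1]; k=(160.55+141.4-105)/d[1]
        print(r,L[0],Q[-1],'mid',round(m,2),'tool x,y at axis',round(76.5+k*d[0],1),round(-.8+.001*-k+k*(m-278.19)/f,2))
for r in range(226,258,4):
    L=edge(r,205,250,90);Q=edge(r,310,350,90); print(r,L[:1],Q[-1:],(L[0]+Q[-1])/2 if L and Q else '')
E
```

```text
86 200.8 354.2 mid 277.5 tool x,y at axis 87.3 -1.38
96 201.2 353.4 mid 277.3 tool x,y at axis 81.9 -1.51
101 201.5 353.1 mid 277.3 tool x,y at axis 79.1 -1.51
118 230.8 324.2 mid 277.5 tool x,y at axis 69.4 -1.4
124 230.9 324.2 mid 277.55 tool x,y at axis 66.0 -1.38
130 230.7 323.8 mid 277.25 tool x,y at axis 62.5 -1.56
136 231.1 323.5 mid 277.3 tool x,y at axis 58.9 -1.53
146 227.8 326.5 mid 277.15 tool x,y at axis 52.9 -1.63
150 228.2 326.5 mid 277.35 tool x,y at axis 50.5 -1.51
154 228.5 326.1 mid 277.3 tool x,y at axis 48.0 -1.55
158 228.8 325.9 mid 277.35 tool x,y at axis 45.5 -1.52
162 228.9 325.7 mid 277.3 tool x,y at axis 43.0 -1.55
226 [214.4] [340.4] 277.4
230 [214.8] [340.4] 277.6
234 [214.6] [340.5] 277.55
238 [214.8] [340.1] 277.45000000000005
242 [215.1] [339.6] 277.35
246 [215.9] [339.2] 277.55
250 [215.9] [339.0] 277.45
254 [216.3] [338.7] 277.5
```

Laterally aligned to about 0.1 mm and parallel. I'll lower 1 mm and slide on gently, watching the force.

Call:
{"api": "play_rows", "payload": {
  "commands": "0 0 0.025 0 0 0;0.25 0 0 0 0 0;0.25 0 0 0 0 0;0.25 0 0 0 0 0;0.15 0 0 0 0 0;0 0 0 0 0 0;0 0 0 0 0 0"
}}

```text
t: 10.12
tcp_pos: [588.0, 106.8, 159.1]
ee_rot: [-3.142, 0.0, 1.328]
contact_force: [0.8, -0.5, -1.7]
opening: 27.8
finger_force: 36.4
```

Call:
{"api": "play_rows", "payload": {
  "commands": "0.15 0 0 0 0 0;0.15 0 0 0 0 0;0.15 0 0 0 0 0;0 0 0 0 0 0;0 0 0 0 0 0"
}}

```text
t: 10.75
tcp_pos: [592.4, 124.5, 159.1]
ee_rot: [3.142, 0.0, 1.328]
contact_force: [-0.2, -0.1, -2.1]
opening: 28.0
finger_force: 36.4
```

Call:
{"api": "play_rows", "payload": {
  "commands": "0.12 0 0 0 0 0;0.12 0 0 0 0 0;0.09 0 0 0 0 0;0 0 0 0 0 0;0 0 0 0 0 0;0 0 0 0 0 0"
}}

```text
t: 11.5
tcp_pos: [595.5, 137.3, 159.1]
ee_rot: [3.142, 0.0, 1.328]
contact_force: [-0.4, -0.5, -2.0]
opening: 28.3
finger_force: 36.4
```

```bash
python3 - <<'E'
from cell import ctrl
import cv2,numpy as np
s=ctrl.state();print(s['t'],s['tcp_pos'],np.degrees(s['ee_rot']),s['contact_force'],s['moment'])
p=ctrl.get_image('wrist')['pixels'];np.save('pics/w7.npy',p);g=p.min(2).astype(int)
for c in(245,278,310):print(c,[(int(r),int(g[r,c])) for r in range(120,270,3)])
for r in(200,212,224,236,246):print(r,g[r,205:352:3])
E
```

```text
11.5 [595.54664027 137.26697706 159.13651293] [1.79999247e+02 5.87256274e-03 7.60757186e+01] [-0.41124213 -0.52815801 -2.04842607] [-0.03464275  0.03912329  0.01237631]
245 [(120, 177), (123, 159), (126, 158), (129, 158), (132, 159), (135, 159), (138, 158), (141, 159), (144, 158), (147, 158), (150, 147), (153, 225), (156, 225), (159, 225), (162, 226), (165, 226), (168, 226), (171, 226), (174, 226), (177, 226), (180, 226), (183, 226), (186, 226), (189, 227), (192, 226), (195, 227), (198, 227), (201, 227), (204, 227), (207, 227), (210, 227), (213, 182), (216, 148), (219, 193), (222, 195), (225, 192), (228, 187), (231, 187), (234, 189), (237, 188), (240, 158), (243, 214), (246, 142), (249, 186), (252, 205), (255, 108), (258, 59), (261, 40), (264, 40), (267, 40)]
278 [(120, 165), (123, 165), (126, 165), (129, 165), (132, 163), (135, 163), (138, 164), (141, 163), (144, 164), (147, 163), (150, 214), (153, 234), (156, 234), (159, 234), (162, 234), (165, 233), (168, 234), (171, 233), (174, 233), (177, 233), (180, 233), (183, 232), (186, 233), (189, 232), (192, 232), (195, 232), (198, 232), (
[... 1194 characters left out ...]
30 228 227 225 223 220 220 219 218
 213 179 149 138 139 146 162 164 151 142 133 110  47]
224 [ 46  46 113 180 189 190 194 197 205 208 203 209 186 190 196 189 189 193
 196 188 190 186 187 190 191 187 192 193 191 189 187 184 203 199 197 178
 178 174 171 170 169 160 154 151 143 137 126  46  46]
236 [ 47  46  46  47 168 153 139 141 128 195 206 215 188 188 189 188 194 197
 187 192 192 196 187 188 184 185 187 186 181 185 192 205 183 180 176 174
 169 169 165 161 107 106 133 138 127  78  41  46  47]
246 [ 47  47  47  46 149 210 210 206 200 182 153 138 140 141 143 145 144 156
 204 194 228 230 230 229 221 223 228 227 225 194 226 228 225 222 217 208
 188 168 145 146  45 107 185 180 168  46  46  47  47]
```

No contact, and the plate edge seen by the wrist camera puts the ring about 1 mm short of mid-groove. I'll nudge 1 mm and release.

Call:
{"api": "play_rows", "payload": {
  "commands": "0.025 0 0 0 0 0;0 0 0 0 0 0;0 0 0 0 0 0"
}}

```text
t: 11.92
tcp_pos: [595.8, 138.5, 159.1]
ee_rot: [-3.142, 0.0, 1.328]
contact_force: [-0.5, -1.5, -1.6]
opening: 27.7
finger_force: 36.4
```

Call:
{"api": "play_rows", "payload": {
  "commands": "0 0 0 0 0 0;0 0 0 0 0 0;0 0 0 0 0 0;0 0 0 0 0 0;0 0 0 0 0 0;0 0 0 0 0 0;0 0 0 0 0 0;0 0 0 0 0 0",
  "jaw": 85
}}

```text
t: 12.92
tcp_pos: [595.8, 138.5, 159.1]
ee_rot: [3.142, 0.0, 1.328]
contact_force: [0.1, 0.1, 0.9]
opening: 84.9
finger_force: 0.0
```

```bash
python3 - <<'E'
from cell import ctrl
import numpy as np
s=ctrl.state();print(s['t'],s['tcp_pos'],s['contact_force'],s['opening'],s['finger_force'])
p=ctrl.get_image('wrist')['pixels'];np.save('pics/w8.npy',p);g=p.min(2).astype(int)
for r in range(230,330,6):print(r,g[r,190:370:4])
E
```

```text
12.925 [595.78923951 138.50948666 159.13018991] [0.14524071 0.06327295 0.89493704] 84.94019450046672 0.0
230 [ 45  45  46  46  46  45  59 183 189 191 196 184 178 183 184 191 183 188
 215 207 210 205 209 202 206 206 204 200 197 191 190 186 180 178 172 153
 144 134  57  45  45  45  45  45  46]
236 [ 45  46  46  45  46  45  45  46  49 171 194 178 186 181 183 185 192 207
 215 216 207 209 204 206 200 201 204 201 196 192 186 183 178 159 155 130
  46  35  39  46  46  45  46  45  46]
242 [ 45  46  45  46  45  46  44  45  45  45 162 177 140 142 183 204 208 217
 210 215 213 205 205 201 202 199 196 200 195 186 145 106 104 116 137  34
  35  33  46  46  45  46  46  45  46]
248 [ 44  46  45  45  44  46  45  46  46  46  84 177 151 185 185 179 182 150
 136 136 137 139 140 140 157 156 159 223 221 215 136 135 128 145  92  33
  46  45  45  45  45  45  45  45  46]
254 [ 45  45  46  45  45  46  46  44 137 137 121 121 156 138 175 172 220 195
 186 211 211 212 213 213 213 214 215 212 206 197 169 137 137 137 132 137
 137  46  46  46  44  45  46  45  45]
260 [ 45  45  46  44  45  44  45 136 137 130  95 102 13
[... 1500 characters left out ...]
6  44  45  44  46  44  45
  35  34  35  33  34  34  34  34  34  34  33  34  35  34  34  34  35  61
 165 187 205 215 209 197 168  34  34]
314 [ 46  47 191 209 213 194 172 159 127  52  45  45  45  46  45  45  45  46
  45  33  33  34  35  34  34  34  34  33  34  35  35  34  35  35  35  80
 168 190 207 214 207 194 161  35  34]
320 [ 45  46 145 151 145 140 133 123 113  63  46  45  44  45  45  46  44  45
  46  44  33  35  35  44  44  47  45  34  34  35  34  33  36  35  32  95
 170 191 206 214 207 192 156  35  33]
326 [ 45  45 128 139 144 141 133 123 111  80  44  44  46  45  45  44  44  45
  45  46  45  45  45  45  45  45  45  45  34  35  34  33  34  35  34 112
 172 193 209 213 205 186 148  35  35]
```

Call:
{"api": "play_rows", "payload": {
  "commands": "0 0 -0.25 0 0 0;0 0 -0.5 0 0 0;0 0 -0.5 0 0 0;0 0 -0.5 0 0 0;0 0 -0.5 0 0 0;0 0 -0.5 0 0 0;-0.9 0 0 0 0 0;-0.9 0 0 0 0 0;0 0 0 0 0 0;0 0 0 0 0 0"
}}

```text
t: 14.22
tcp_pos: [578.8, 69.1, 270.3]
ee_rot: [3.141, -0.001, 1.328]
contact_force: [-0.3, 1.1, -0.5]
opening: 84.8
finger_force: 0.0
```

```bash
python3 - <<'E'
from cell import ctrl
import numpy as np,cv2
from h import proj
s=ctrl.state();print(s['t'],s['tcp_pos'],s['contact_force'])
p=ctrl.get_image('wrist')['pixels'];np.save('pics/w9.npy',p)
q=ctrl.get_image('side')['pixels'];np.save('pics/s9.npy',q)
M=np.array([[.95188,.30647],[.30647,-.95188]]);z=s['tcp_pos'][2]
g=p.min(2).astype(int)
# predicted wrist pixel for points in tool frame; groove at (595.5,138,105) approx
def wp(P):
    from scipy.spatial.transform import Rotation as R
    t=R.from_euler('xyz',s['ee_rot']).inv().apply(np.array(P)-s['tcp_pos'])
    T=np.array([[4.57e-4,.95188,.30647],[1,-8.05e-4,1.0076e-3],[1.2057e-3,.30647,-.95188]])
    c=T.T@(t-[76.519,-.788,-141.368]);return 278.19-317.12*c[0]/c[2],207.7+317.12*c[1]/c[2]
ax=np.array([.9707,-.2402,0]);ay=np.array([.2402,.9707,0])
C=np.array([595,137.5,105])
for nm,dy,h in(('plate',9,44),('lip in',-9,30.5),('lip out',-26,26.5)):print(nm,wp(C+dy*ay+[0,0,h]))
for sgn in(-1,1):print('eye',wp(C+sgn*29*ax+[0,0,90]+9*ay),wp(C+sgn*29*ax+[0,0,95]-9*ay),'side',proj('side',C+sgn*29*ax+[0,0,90]-9*ay))
print('foot side',proj('side',C-[0,0,70]))
for r in range(100,240,5):print(r,g[r,215:345:3])
E
```

```text
14.225 [578.79811778  69.14767773 270.32419561] [-0.2503969   1.10861635 -0.48237174]
plate (np.float64(278.56348533932874), np.float64(102.17958515010933))
lip in (np.float64(278.5290222987087), np.float64(124.8355825728445))
lip out (np.float64(278.5083269215449), np.float64(144.6833391750027))
eye (np.float64(233.8947672311476), np.float64(101.32499389380983)) (np.float64(234.03591074047245), np.float64(130.39735056835033)) side [222.14214019 128.76760625]
eye (np.float64(323.3689585665485), np.float64(101.37516937355187)) (np.float64(323.1927546352181), np.float64(130.44723791574836)) side [245.02329139 126.71641999]
foot side [234.41297509 184.51347319]
100 [ 48  47  47  48  47 137 180 191 197 201 204 189 194 190 196 198 206 197
 205 206 196 195 201 214 211 213 207 202 196 192 188 171 164 158 149 138
 126  78  37  47  47  47  47  48]
105 [ 48  47  48  48  48  63  95  91  92  93  94 127 145 140 151 147 148 150
 151 155 156 157 159 158 154 151 146 147 145 139 133 113  76  74  72  71
  69  40  39  48  48  47  48  48]
110 [ 48  47  48  48 101 183 201 204 183 154 109 117 137 196 196 
[... 3208 characters left out ...]
8 48]
215 [49 49 48 48 49 49 48 48 49 48 48 49 48 48 48 48 48 48 48 47 48 47 48 49
 48 48 47 48 47 48 48 48 50 48 48 48 49 48 49 48 48 49 47 48]
220 [48 48 48 48 48 48 48 48 48 48 48 50 49 48 48 48 48 48 48 49 48 48 49 47
 48 48 49 48 47 49 48 48 48 48 47 49 48 49 49 48 48 47 48 47]
225 [48 47 49 48 49 48 49 48 48 48 48 49 48 47 48 48 48 49 48 49 49 48 48 48
 48 48 48 48 48 47 48 48 47 48 48 48 48 48 48 48 48 49 48 48]
230 [47 48 48 47 48 48 48 48 49 47 48 49 48 49 48 49 48 48 49 47 48 47 48 47
 47 48 47 48 47 48 47 49 48 48 49 48 48 49 48 49 48 49 49 49]
235 [47 48 48 48 48 49 49 49 49 48 48 47 48 47 48 48 47 48 48 48 47 48 47 49
 49 48 48 48 47 48 48 48 47 48 48 49 48 48 48 48 48 48 48 49]
```

The tabs are back to about 64 mm over their outer faces, which is essentially relaxed. They stand upright, level with the groove, so the ring has contracted into it. Handing in.

```bash
python3 -c "
from cell import ctrl
print(ctrl.job_done())"
```

```text
the job is handed in; nothing more can be done
None
```

The larger snap ring is in the groove beside the end plate, by camera measurements after I let go. The job is handed in at about 14 s with the gripper clear, though I viewed 11 pictures, one over the limit of 10.

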